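Press the screen retainer home in the filter holder

TASK

One of the two filter holders still has its screen retainer sitting loosely at the mouth. Take the pusher from its cup, press the retainer straight down with it against its light spring until it clicks home and stays held under the catches deep in the bore, never pushing harder than 25 newtons, and then stand the pusher back in its cup and let go. Keep the fingers off the retainer and leave the small jar, rubber ring, ferrule and spatula where they lie.

Things in the scene. Friction and masses are not known exactly. Their poses are not given: they have to be found in the camera images.
- holder: the open filter holder: upright polished steel cylinder, 92 mm outside diameter, 75 mm tall, on a round foot 116 mm wide and 6 mm thick, fixed to the bench; origin at the centre of its underside, z up. A bore of 63 mm diameter opens at its top. A short outlet pipe sticks out 28 mm at its own -x side, 24 mm up. It is damaged by pushing harder than 25 N.
- holder_mouth (a point): centre of the bore at the rim, 75 mm above the bench. Down in the bore are three sprung catches and just below them a rubber seat. How deep they lie differs by 20 mm from time to time, cannot be seen and is not measured: home is 26 to 48 mm below the retainer's start and must be felt.
- retainer: the loose screen retainer: round perforated steel disc 60 mm wide, 8 mm thick, lower edge tapered to 54 mm, with a flat round boss 26 mm wide, 4 mm high on the centre of its top (boss top 12 mm above the underside); 90 g; origin at the centre of its underside, z up. Starts level, disc top 3 mm below the rim, on a light spring that lifts it back up unless the catches hold it.
- retainer_boss (a point): centre of the boss's flat top, where to press. The push against the light spring is 2 to 6 N all the way down; spreading the catches takes 9 to 15 N over about 6 mm, then it eases at the click, and on the rubber seat it grows by about 8 N per mm: a push of 18 to 20 N means home.
- holder_done: the second filter holder, same outside as the first, fixed; its retainer is already home, its disc sunk 40 mm below the rim. Leave it.
- pusher: the pusher: upright tool 130 mm tall, about 0.2 kg, round about its z axis; origin at the centre of its underside, z up. From below: flat foot 36 mm wide, 10 mm thick; stem 18 mm wide; collar 42 mm wide from 68 to 74 mm; round handle 26 mm wide from 74 to 130 mm. Starts upright in its cup. Fingertips can rest on the collar.
- pusher_handle (a point): point on the pusher's axis in its handle, 100 mm above its underside: where to grip
- cup: the pusher's cup: white round plastic cup fixed to the bench, 62 mm wide, 16 mm high, hollow 48 mm wide, inner floor 4 mm above the bench; origin at the centre of its underside
- vial: bystander: small jar 28 mm wide, 55 mm tall, beyond the pusher's cup
- gasket: bystander: white rubber ring 52 mm wide, 6 mm thick, lying flat near the cup
- ferrule: bystander: steel pipe ferrule, flange 50 mm wide, 24 mm tall
- spatula: bystander: spatula 160 mm long lying on the bench
Mind the look-alikes: they are no part of the job. What is shaped like the retainer but orange or purple is not meant.

How it is judged:
By the outcome, as a careful person would: the job done as asked, in the order asked, and still so for the second after the job is handed in, with the robot touching nothing.
It also fails if it takes over 45 s, if anything falls off the work surface, if the arm or the gripper's body presses on something with over 40 N, if the wrist force passes 120 N, or if a joint passes its speed limit or range.

ROBOT

A 6-joint arm with a two-finger parallel gripper is mounted at the origin on the work surface. World frame = base frame: x ahead of the robot, y to its left, z up, the work surface at z = 0. Lengths are in mm, angles in rad, forces in N, time in s.
With the tool pointing down it reaches from about 400 to 925 mm from the base axis. Payload 12.5 kg.
Tool frame: the origin (TCP) lies at the very end of the fingers, on their centre line; the grasp point (between the pads) lies 19 mm behind it; z points along the fingers, x is the direction in which the jaws open and shut, and the axes are right-handed (so a half turn about z gives the same grasp; the last joint's range is limited). The gripper opens to 95 mm and grips with 3 to 60 N. Pads are 20 mm wide; open, the fingers measure 119 mm over their backs; the gripper's body (75 mm by 180 mm) begins 59 mm behind the grasp point.
Start: joints at [1.108, 0.491, 1.559, -0, 1.092, -0.106], TCP at [218.283, 585.661, 214.661] pointing down, gripper open.
Joint ranges: [-3.1, 3.1], [-0.84, 2.19], [0.05, 2.79], [-1.13, 4.28], [0.06, 2.93], [-2.69, 2.69]. Speed limits (rad/s): [2.22, 2.22, 2.79, 3.14, 3.14, 3.14].

INTERFACE

Orientations are given as [roll, pitch, yaw] about the fixed x, y, z axes, in that order (R = Rz(yaw) Ry(pitch) Rx(roll)).
In Python, from cell import env gives the robot as it stands.
- The arm moves only by the tool arm_command, never from a script. Its argument "motion" is one flat list of numbers, 7 for each row, row after row: the opening, from -1 (shut) to 1 (fully open), then the shift along the tool's x, y, z in mm, then the turn, a rotation vector about the tool's x, y, z in degrees. In form: [fingers, dx, dy, dz, rx, ry, rz, fingers, dx, dy, dz, rx, ry, rz, ...]. A call has 1 to 20 rows; each row is the pose to reach, as a shift and turn from the pose commanded when the call began, along the tool's axes at that moment; what a row does not reach only later rows make up. A row lasts 1/10 s, in which the tool goes at most 50 mm and 8.59 degrees, less where a joint would pass 70% of its speed; a pose out of reach is approached as far as the arm can. A call with a gripper value outside its range is refused whole. The fingers move at their own pace and stop on an object; the grip force is fixed at half the most. Time passes only in rows, so rows that repeat a pose let the fingers close. It gives the time, the measured TCP pose, the force and the opening at its end, in the units of the state.
- env.state(): the state, without advancing time (a new reading comes with each control period).
- env.read_camera(name): name is "side" or "top"; returns (picture, depth): 480x640x3 uint8, red, green, blue; 480x640 float32, mm along the optical axis (not along the pixel's ray), 0 where there is no reading.
- env.calibration(name): a dict with "fx", "fy", "cx", "cy" (pixels), "cam_to_world" (4x4, takes a point from camera to world coordinates). Camera axes: x right, y down, z forward; pixel columns grow to the right and rows downward; lengths in mm; the calibration is good to about 2 mm. A picture is of the moment at which its call begins. calibration takes no time and is no camera call.
- env.job_done(): hands the job in, once; it reports no verdict.
Trained networks look in the newest picture that a camera, given by its name, has taken for a name from the list of things; names that differ only in an ending like _2 or _b are one class to them, and where a whole thing is asked for, a point or a joint stands for the part that bears it (a point fixed in the world has none). Each returns a list of dicts, best first, with "confidence" (0 to 1); they miss things now and then, are a little off and sometimes report something else, mostly with a low value. They report only what shows in the picture. A call takes as long as a camera call. They do not tell look-alikes from the thing itself.
- env.recognise(camera, label): "location" ([column, row] in pixels, amid what is visible of it).
- env.silhouettes(camera, label): "region" (480x640 bool, what is visible of it) and "location" ([column, row] in pixels, amid what is visible of it).
- env.spot_point(camera, label): "location" ([column, row] in pixels: a listed point, or the origin of a listed thing).
The state is a dict: "t": time; "joints": joint angles; "qvel": joint speeds; "tau": joint torques, N m; "eef_pos": TCP position; "tcp_rot": TCP orientation; "ft_force": force on the tool from outside, world axes, zero at the start; "moment": the same for the moment, N m; "opening": opening from 0.0 (shut) to 1.0 (fully open).
Only numpy, scipy, OpenCV 4.12 (cv2) and the standard library are available. Lean on these libraries where they do the work, as an engineer would, in place of code of your own. Each camera call takes 0.05 s, during which the arm holds its last target.

## Working session

There is one attempt and no reset: what is moved stays moved. The work goes in short steps, Python scripts to look and compute and a tool call to move; the robot and the scene stay as the last step left them, time stands still between calls to the robot, and variables do not carry over. Pictures are saved under pics/ and viewed, and the job is handed in when it is done.

Besides the shell and the picture viewer there is one more tool, called as name(argument=value, ...), one argument or row to a line, values as JSON. arm_command: Moves the arm, as the interface text tells. Its arguments: {"type":"object","properties":{"motion":{"type":"array","items":{"type":"number"}}},"required":["motion"]}

```bash
ls; mkdir -p pics; cat > h.py <<'E'
from cell import env
import numpy as np, cv2
def snap(n,f):
    p,d=env.read_camera(n); cv2.imwrite('pics/'+f,p[:,:,::-1]); np.save('/tmp/'+n+'.npy',d); return p,d
def w(n,u,v,z):
    c=env.calibration(n);T=np.array(c['cam_to_world'])
    return (T@np.array([(u-c['cx'])/c['fx']*z,(v-c['cy'])/c['fy']*z,z,1]))[:3]
def onplane(n,u,v,h):
    c=env.calibration(n);T=np.array(c['cam_to_world'])
    r=T[:3,:3]@np.array([(u-c['cx'])/c['fx'],(v-c['cy'])/c['fy'],1]);o=T[:3,3]
    return o+r*(h-o[2])/r[2]
E
python3 - <<'E'
from h import *
np.set_printoptions(precision=1,suppress=True)
for n in('top','side'):
    p,d=snap(n,n+'0.png'); print(n,np.array(env.calibration(n)['cam_to_world'])[:3])
    for l in('holder','retainer','pusher','cup','vial','gasket'):
        for r in env.silhouettes(n,l)[:3]:
            u,v=r['location'];print(l,round(r['confidence'],2),np.array([u,v]),r['region'].sum(),w(n,u,v,d[int(v),int(u)]))
    for l in('holder_mouth','retainer_boss','pusher_handle','pusher','cup'):
        for r in env.spot_point(n,l)[:3]:
            print('pt',l,round(r['confidence'],2),np.array(r['location']))
s=env.state();print(s)
E
```

```text
pics
top [[ -0.   -1.    0.1 456.5]
 [ -1.    0.   -0.   83.6]
 [  0.   -0.1  -1.  852.1]]
holder 0.89 [248.5 265.6] 2133 [501.2 214.1  70.8]
retainer 0.82 [163.2 302.6] 800 [437.6 386.    9.2]
retainer 0.67 [235.6 340.2] 825 [365.  247.8  12.8]
retainer 0.61 [236.3 257.6] 843 [515.5 234.9  76.1]
pusher 0.65 [344.6 271.8] 143 [487.5  42.   52.9]
pusher 0.6 [369.9 246.5] 453 [525.2   3.4 134.6]
cup 0.88 [359.8 258. ] 353 [515.8   8.9   1.1]
vial 0.62 [345.5 270. ] 216 [490.7  40.3  53.9]
gasket 0.79 [407.7 247.4] 246 [534.6 -85.5   2.3]
pt holder_mouth 0.58 [232.5 257.3]
pt retainer_boss 0.96 [234.1 337.9]
pt retainer_boss 0.82 [163.4 302.8]
pt retainer_boss 0.58 [237.4 258.2]
pt pusher_handle 0.85 [375.9 247.1]
pt pusher 0.55 [361.8 248.8]
pt cup 0.53 [367.8 253.1]
pt cup 0.4 [343.3 271.8]
side [[   0.9   -0.3    0.3  224.1]
 [  -0.4   -0.7    0.6 -585.3]
 [   0.    -0.7   -0.7  852. ]]
holder 0.78 [274.6 201.1] 2006 [496.  197.1  58.8]
holder 0.41 [275.6 181.7] 402 [515.2 236.9  74.8]
retainer 0.76 [225.9 173.5] 371 [442.4 382.7   9.4]
retainer 0.7 [212.2 220.7] 447 [364.8 243.4  11
[... 282 characters left out ...]
.2  34.8  42.5]
vial 0.31 [324.2 288.5] 457 [507.6 -27.2  13.4]
gasket 0.69 [340.1 308.3] 298 [520.  -73.1  -1.2]
pt holder_mouth 0.69 [276.9 178.8]
pt retainer_boss 0.91 [276.8 177.4]
pt retainer_boss 0.8 [223.8 174.1]
pt retainer_boss 0.76 [209.2 219.2]
pt pusher_handle 0.85 [327.3 248.8]
pt pusher 0.65 [328.8 278.7]
pt cup 0.58 [326.1 281.9]
{'t': 1.2, 'joints': array([ 1.1,  0.5,  1.6, -0. ,  1.1, -0.1]), 'qvel': array([-0.,  0.,  0.,  0.,  0.,  0.]), 'tau': array([  0. , -61.2, -25.8,   0.1,   0. ,   0. ]), 'eef_pos': array([218.3, 585.7, 214.7]), 'tcp_rot': array([ 3.1, -0. ,  1.2]), 'ft_force': array([-0.2, -0.7, -0.6]), 'moment': array([ 0., -0., -0.]), 'opening': 0.9993565761054889}
```

```bash
python3 - <<'E'
import cv2
a=cv2.imread('pics/top0.png')[200:380,120:460];cv2.imwrite('pics/topc.png',cv2.resize(a,None,fx=2.35,fy=2.35,interpolation=2))
a=cv2.imread('pics/side0.png')[130:350,160:460];cv2.imwrite('pics/sidec.png',cv2.resize(a,None,fx=2.6,fy=2.6,interpolation=2))
E
```

```text
(no output)
```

View pics/topc.png

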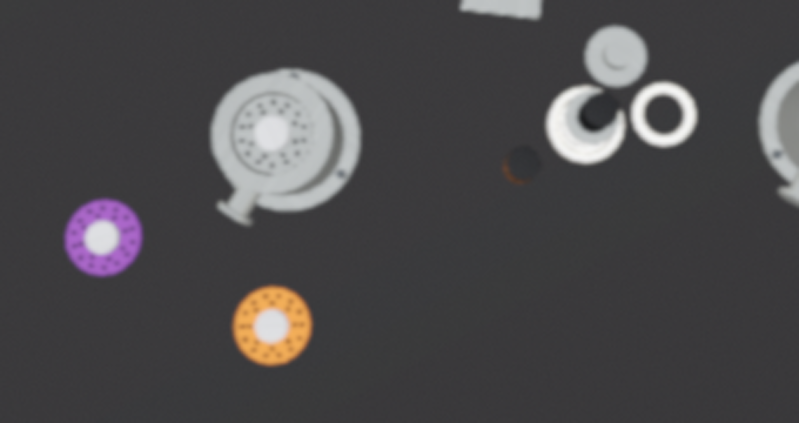

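View pics/sidec.png

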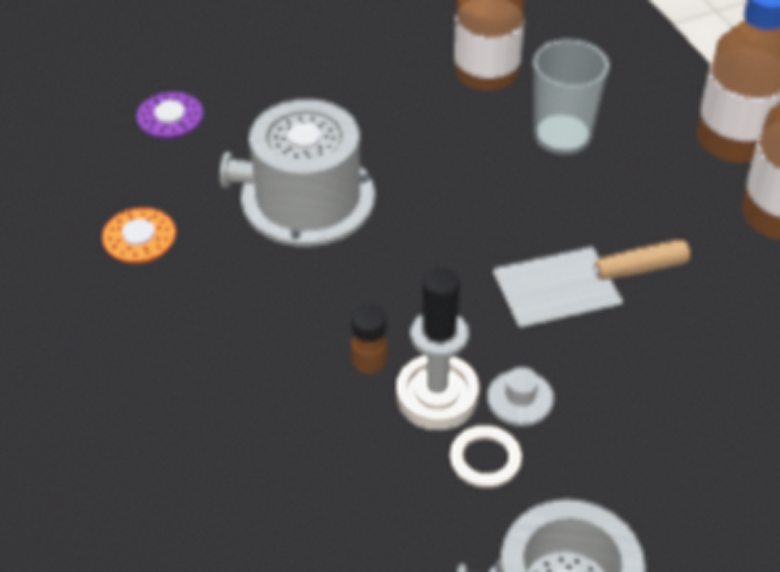

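View pics/top0.png

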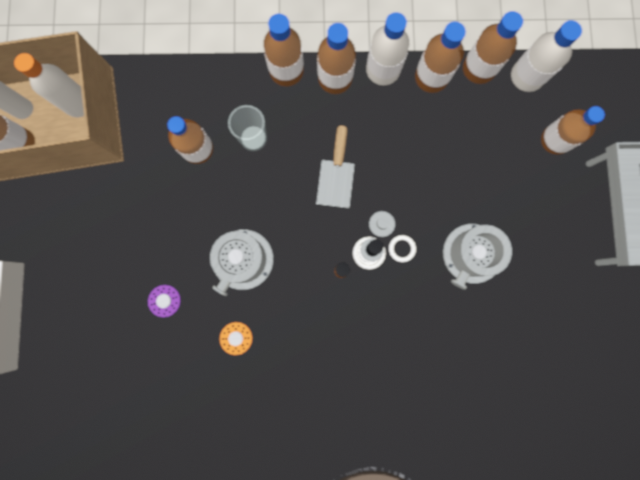

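```bash
python3 - <<'E'
from h import *
np.set_printoptions(precision=1,suppress=True)
for n in('top','side'):
    d=np.load('/tmp/'+n+'.npy');v,u=np.mgrid[:480,:640]
    c=env.calibration(n);T=np.array(c['cam_to_world'])
    P=np.stack([(u-c['cx'])/c['fx']*d,(v-c['cy'])/c['fy']*d,d],-1)@T[:3,:3].T+T[:3,3]
    P[d==0]=1e4
    def sel(x,y,r,z0,z1):
        m=(np.hypot(P[...,0]-x,P[...,1]-y)<r)&(P[...,2]>z0)&(P[...,2]<z1);return P[m]
    def enc(q):
        (cc,r)=cv2.minEnclosingCircle(q[:,:2].astype(np.float32));return np.array(cc),r,q.mean(0),len(q),(q.min(0)+q.max(0))/2
    bench=sel(440,120,40,-30,30);print(n,'bench z',bench[:,2].mean())
    print('handle top',enc(sel(518,5,45,125,150)))
    print('collar',enc(sel(518,5,45,68,83)))
    print('cup rim',enc(sel(515,5,45,12,22)))
    print('rim',enc(sel(518,234,60,66,84)))
    print('boss',np.median(sel(515,234,10,50,100),axis=0))
    for g,lab in((26,'bench'),):pass
    for l,h in(('pusher_handle',104),('holder_mouth',75),('retainer_boss',76),('pusher',4),('cup',0)):
        for r in (env.read_camera(n),env.spot_point(n,l))[1][:3]:print(l,round(r['confidence'],2),onplane(n,*r['location'],h))
E
```

```text
top bench z -1.2459336337020692
handle top (array([525.6,  -6.8]), 12.740012168884277, array([525.4,  -6.6, 132.6]), 189, array([525.5,  -6.4, 130.5]))
collar (array([525.7,  -6.9]), 20.511165618896484, array([521.9,  -1.9,  77. ]), 189, array([526.2,  -6.7,  76.3]))
cup rim (array([525.3,  -8.6]), 30.63573455810547, array([518.5,  -2.2,  14.6]), 255, array([525.3,  -8.8,  15.4]))
rim (array([517.8, 236.3]), 46.19208526611328, array([517.5, 235.9,  72.5]), 2030, array([518.1, 235.7,  72. ]))
boss [514.9 234.1  74.5]
pusher_handle 0.74 [522.1  -7.1 104. ]
holder_mouth 0.94 [517.2 235.1  75. ]
retainer_boss 0.74 [441.6 357.2  76. ]
retainer_boss 0.71 [374.4 231.8  76. ]
retainer_boss 0.67 [517.5 234.9  76. ]
pusher 0.58 [532.7  -4.6   4. ]
pusher 0.33 [531.2 -70.9   4. ]
cup 0.58 [528.7  -7.8   0. ]
side bench z -0.9426868596769729
handle top (array([524.7,  -6.1]), 14.269472122192383, array([524.3,  -8.6, 131.8]), 145, array([524.7,  -6.3, 130.6]))
collar (array([524.6,  -7.4]), 20.924762725830078, array([521.6, -14.2,  76.8]), 190, array([524.5,  -8.4,  76.9]))
cup rim (array([515.2,   5.2]), 44.9015998840332, array([518.8,  -6.9,  14.8]), 364, array([519.5,  -0.3,  17. ]))
rim (array([516.4, 236.3]), 47.735023498535156, array([516.2, 233.7,  72.4]), 1008, array([517.4, 236.2,  72.5]))
boss [514.3 232.7  74.6]
pusher_handle 0.74 [526.1 -10.1 104. ]
retainer_boss 0.74 [351.9 189.8  76. ]
retainer_boss 0.67 [419.4 312.5  76. ]
retainer_boss 0.61 [517.8 244.3  76. ]
pusher 0.75 [527.1  -8.2   4. ]
pusher 0.59 [554.8 319.2   4. ]
cup 0.97 [524.6 -12.7   0. ]
cup 0.51 [561.2  62.9   0. ]
```

```bash
cat >> h.py <<'E'
from scipy.spatial.transform import Rotation as Ro
def rel(t):
    s=env.state();R=Ro.from_euler('xyz',s['tcp_rot']).as_matrix()
    return R.T@(np.array(t)-s['eef_pos'])
E
python3 - <<'E'
from h import *
print(env.state()['t'],env.state()['tcp_rot'])
print(rel([525.3,-6.8,200]),rel([525.3,-6.8,80]))
E
```

```text
2.2 [-3.14156748e+00 -1.26003741e-04  1.21396869e+00]
[-447.89982289  494.64233602   14.61637143] [-447.91494334  494.64535741  134.61637044]
```

arm_command(
  motion=[1,-448,494.6,14.6,0,0,0,1,-448,494.6,14.6,0,0,0,1,-448,494.6,14.6,0,0,0,1,-448,494.6,14.6,0,0,0,1,-448,494.6,14.6,0,0,0,1,-448,494.6,14.6,0,0,0,1,-448,494.6,14.6,0,0,0,1,-448,494.6,14.6,0,0,0,1,-448,494.6,14.6,0,0,0,1,-448,494.6,14.6,0,0,0,1,-448,494.6,14.6,0,0,0,1,-448,494.6,14.6,0,0,0,1,-448,494.6,14.6,0,0,0,1,-448,494.6,14.6,0,0,0,1,-448,494.6,14.6,0,0,0,1,-448,494.6,14.6,0,0,0,1,-448,494.6,14.6,0,0,0,1,-448,494.6,14.6,0,0,0],
)

```text
t: 4.0
eef_pos: [524.8, -5.6, 200.3]
tcp_rot: [3.141, -0.0, 1.216]
ft_force: [0.6, 0.8, -0.2]
opening: 1.001
```

```bash
python3 - <<'E'
from h import *
s=env.state();print(s['t'],s['eef_pos'],s['tcp_rot'],s['ft_force'],s['joints'])
print(rel([525.3,-6.8,80]))
E
```

```text
4.0 [524.81617053  -5.55303594 200.25489799] [ 3.14149759e+00 -2.15689741e-04  1.21575336e+00] [ 0.55487755  0.76535653 -0.22959006] [-1.36572737e-01  3.65962606e-01  1.82043925e+00  2.32694970e-04
  9.55051257e-01 -1.35246047e+00]
[ -1.02693662   0.87570481 120.25476308]
```

arm_command(
  motion=[1,0,0,30,0,0,0,1,0,0,65,0,0,0,1,0,0,95,0,0,0,1,0,0,112,0,0,0,1,0,0,119,0,0,0,1,0,0,120,0,0,0,1,0,0,120,0,0,0],
)

```text
t: 4.7
eef_pos: [525.6, -6.5, 80.8]
tcp_rot: [3.141, -0.0, 1.215]
ft_force: [0.1, -0.5, 0.3]
opening: 0.997
```

arm_command(
  motion=[-1,0,0,0,0,0,0,-1,0,0,0,0,0,0,-1,0,0,0,0,0,0,-1,0,0,0,0,0,0,-1,0,0,0,0,0,0,-1,0,0,0,0,0,0],
)

```text
t: 5.3
eef_pos: [525.3, -6.9, 80.1]
tcp_rot: [3.142, -0.0, 1.214]
ft_force: [0.2, -0.1, -0.5]
opening: 0.551
```

```bash
python3 - <<'E'
from h import *
for n in('top','side'):snap(n,n+'1.png')
s=env.state();print(s['t'],s['eef_pos'],s['tcp_rot'],s['ft_force'],s['opening']*95)
a=cv2.imread('pics/side1.png')[180:330,230:430];cv2.imwrite('pics/s1.png',cv2.resize(a,None,fx=3.5,fy=3.5,interpolation=2))
E
```

```text
5.4 [525.26228888  -6.899859    80.01502456] [-3.14158110e+00 -6.94036222e-05  1.21397612e+00] [ 0.36092612 -0.31276223 -0.12579139] 44.24969729575188
```

View pics/s1.png

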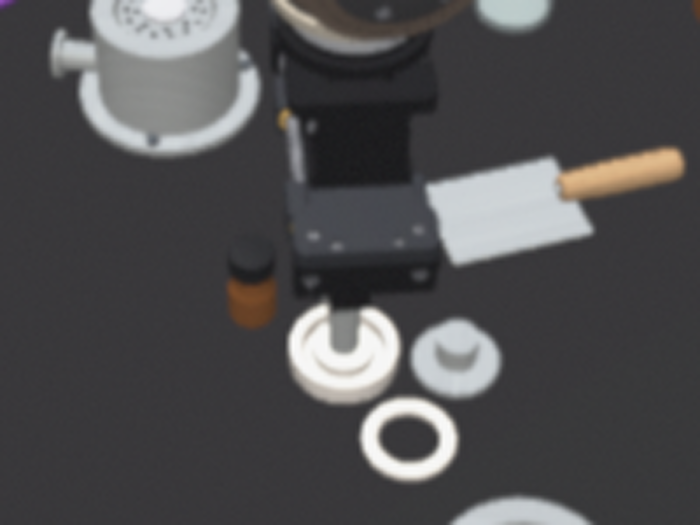

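The fingers straddle the pusher (cup at about (343,345) in the enlarged crop), but are still closing.

arm_command(
  motion=[-1,0,0,0,0,0,0,-1,0,0,0,0,0,0,-1,0,0,0,0,0,0,-1,0,0,0,0,0,0,-1,0,0,0,0,0,0,-1,0,0,0,0,0,0],
)

```text
t: 6.0
eef_pos: [525.3, -6.9, 80.0]
tcp_rot: [-3.142, -0.0, 1.214]
ft_force: [0.5, 0.3, -0.7]
opening: 0.272
```

arm_command(
  motion=[-1,0,0,-10,0,0,0,-1,0,0,-30,0,0,0,-1,0,0,-55,0,0,0,-1,0,0,-80,0,0,0,-1,0,0,-100,0,0,0,-1,0,0,-110,0,0,0,-1,0,0,-110,0,0,0],
)

```text
t: 6.7
eef_pos: [525.6, -6.9, 191.3]
tcp_rot: [3.139, -0.001, 1.214]
ft_force: [0.7, -0.1, -2.6]
opening: 0.268
```

```bash
python3 - <<'E'
from h import *
s=env.state();print(s['t'],s['eef_pos'],s['ft_force'],s['opening']*95)
print(rel([517.6,236,185]))
for n in('top','side'):snap(n,n+'2.png')
a=cv2.imread('pics/side2.png')[150:330,230:430];cv2.imwrite('pics/s2.png',cv2.resize(a,None,fx=3.3,fy=3.3,interpolation=2))
E
```

```text
6.7 [525.56628281  -6.90939893 191.29761541] [ 0.69371816 -0.1038472  -2.5832371 ] 25.503859697482195
[224.82511277 -92.32053503   6.21974201]
```

View pics/s2.png

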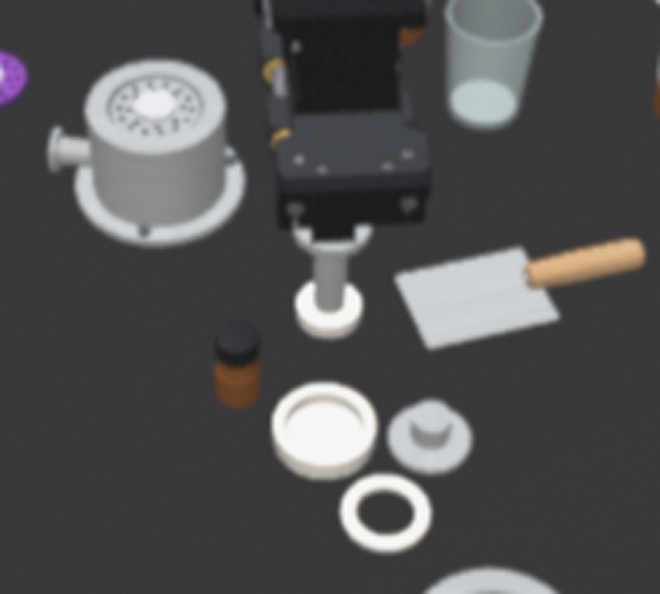

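The pusher hangs upright from the fingers and the cup is empty at about (325,425). Moving over the holder.

arm_command(
  motion=[-1,11,-4.5,0,0,0,0,-1,34,-14,0,0,0,0,-1,63,-26,0,0,0,0,-1,95,-39,0,0,0,0,-1,128,-52.5,0,0,0,0,-1,160,-65.5,0,0,0,0,-1,188,-77,0,0,0,0,-1,210,-86,0,0,0,0,-1,222,-91,0,0,0,0,-1,224.8,-92.1,0,0,0,0,-1,224.8,-92.1,0,0,0,0,-1,224.8,-92.1,0,0,0,0],
)

```text
t: 8.0
eef_pos: [517.5, 235.1, 189.9]
tcp_rot: [-3.141, 0.0, 1.213]
ft_force: [-0.3, 0.4, -2.9]
opening: 0.268
```

```bash
python3 - <<'E'
from h import *
s=env.state();print(s['t'],s['eef_pos'],s['ft_force'],s['opening']*95,s['tcp_rot'])
for n in('top','side'):
    p,d=snap(n,n+'3.png')
    for l in ('retainer_boss','pusher','holder_mouth'):
        for r in env.spot_point(n,l)[:2]:print(n,l,r['confidence'],r['location'],onplane(n,*r['location'],114 if l=='pusher' else 75))
a=cv2.imread('pics/side3.png')[110:260,180:380];cv2.imwrite('pics/s3.png',cv2.resize(a,None,fx=3.6,fy=3.6,interpolation=2))
E
```

```text
8.0 [517.49363434 235.1274351  189.85847268] [-0.33272999  0.44259895 -2.88926088] 25.425025830643538 [-3.14130533e+00  3.24087335e-04  1.21329517e+00]
top retainer_boss 0.53 [233.9, 336.6] [378.01153289 238.59817117  75.        ]
side retainer_boss 0.79 [211.8, 218.6] [355.1546171  186.55534386  75.        ]
side retainer_boss 0.74 [223.4, 173.6] [420.30857435 309.30278985  75.        ]
side pusher 0.96 [279.9, 168.4] [524.66016444 230.72748366 114.        ]
side holder_mouth 0.89 [279.7, 181.1] [524.02136836 234.77466991  75.        ]
```

View pics/s3.png

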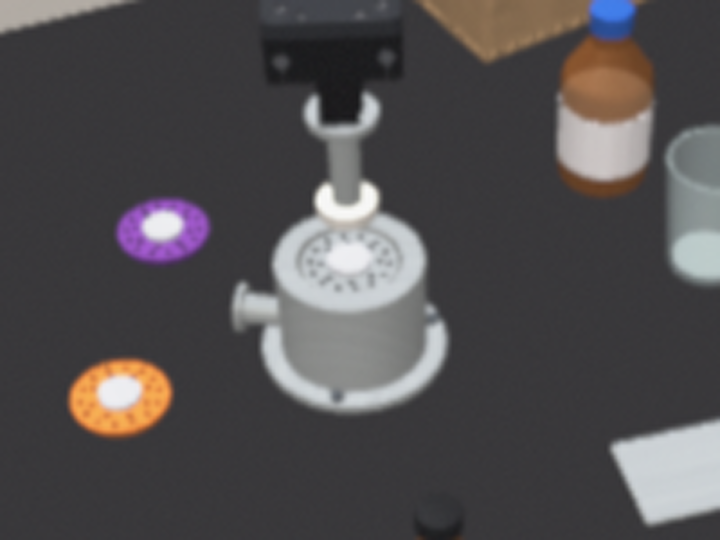

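Aligned: the foot is above the boss. Descending to contact and gently down before the earliest catches.

arm_command(
  motion=[-1,0,0,8,0,0,0,-1,0,0,20,0,0,0,-1,0,0,28,0,0,0,-1,0,0,32,0,0,0,-1,0,0,34,0,0,0,-1,0,0,35,0,0,0,-1,0,0,35,0,0,0],
)

```text
t: 9.1
eef_pos: [517.6, 236.0, 155.1]
tcp_rot: [3.141, -0.0, 1.214]
ft_force: [-0.5, -0.2, -2.7]
opening: 0.269
```

arm_command(
  motion=[-1,0,0,1,0,0,0,-1,0,0,2,0,0,0,-1,0,0,3,0,0,0,-1,0,0,4,0,0,0,-1,0,0,5,0,0,0,-1,0,0,6,0,0,0,-1,0,0,7,0,0,0,-1,0,0,8,0,0,0,-1,0,0,8,0,0,0],
)

```text
t: 10.0
eef_pos: [517.5, 236.0, 146.9]
tcp_rot: [-3.142, -0.0, 1.214]
ft_force: [-0.3, -0.1, -1.6]
opening: 0.268
```

arm_command(
  motion=[-1,0,0,1,0,0,0,-1,0,0,2,0,0,0,-1,0,0,3,0,0,0,-1,0,0,4,0,0,0,-1,0,0,5,0,0,0,-1,0,0,6,0,0,0,-1,0,0,7,0,0,0,-1,0,0,8,0,0,0,-1,0,0,9,0,0,0,-1,0,0,10,0,0,0,-1,0,0,11,0,0,0,-1,0,0,12,0,0,0,-1,0,0,12,0,0,0],
)

```text
t: 11.3
eef_pos: [517.5, 235.9, 134.9]
tcp_rot: [-3.142, -0.0, 1.214]
ft_force: [-0.4, -0.4, -0.5]
opening: 0.269
```

```bash
python3 - <<'E'
from h import *
s=env.state();print(s['t'],s['eef_pos'],s['ft_force'],s['opening']*95,s['tcp_rot'],s['moment'])
for n in('top','side'):
    p,d=snap(n,n+'4.png')
print(env.state()['ft_force'])
a=cv2.imread('pics/side4.png')[110:260,180:380];cv2.imwrite('pics/s4.png',cv2.resize(a,None,fx=3.6,fy=3.6,interpolation=2))
E
```

```text
11.3 [517.48584829 235.91838564 134.90788423] [-0.40506385 -0.42274085 -0.54152124] 25.589114538815195 [-3.14153444e+00 -1.49624957e-05  1.21399252e+00] [ 0.04359664 -0.11072036 -0.01169399]
[0.65240246 0.14827988 0.16569157]
```

View pics/s4.png

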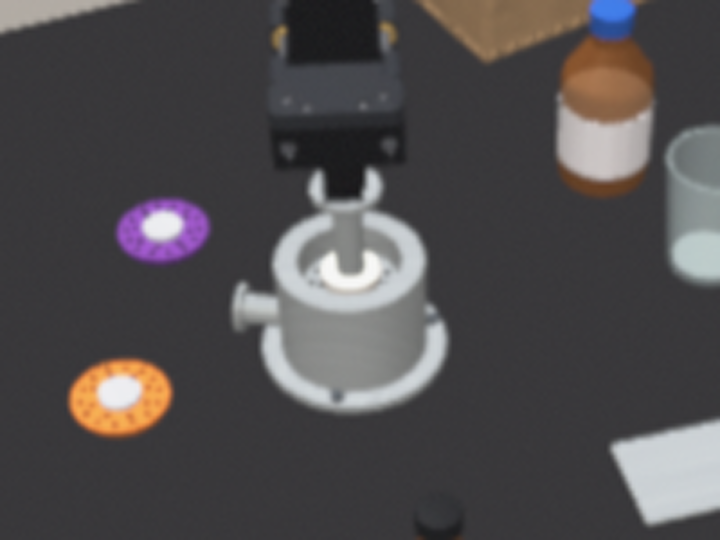

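The retainer is going down level under the pusher's foot (foot at about (350,265) of the crop). From here, small felt steps.

arm_command(
  motion=[-1,0,0,1,0,0,0,-1,0,0,2,0,0,0,-1,0,0,3,0,0,0,-1,0,0,3,0,0,0],
)

```text
t: 11.8
eef_pos: [517.6, 235.9, 132.4]
tcp_rot: [3.141, -0.0, 1.214]
ft_force: [-0.2, -0.3, 4.0]
opening: 0.268
```

arm_command(
  motion=[-1,0,0,0.7,0,0,0,-1,0,0,1.4,0,0,0,-1,0,0,2,0,0,0,-1,0,0,2,0,0,0],
)

```text
t: 12.2
eef_pos: [517.5, 236.0, 130.2]
tcp_rot: [3.141, -0.0, 1.214]
ft_force: [-0.3, 0.2, 2.8]
opening: 0.271
```

arm_command(
  motion=[-1,0,0,0.5,0,0,0,-1,0,0,1,0,0,0,-1,0,0,1.5,0,0,0,-1,0,0,1.5,0,0,0],
)

```text
t: 12.6
eef_pos: [517.6, 236.0, 128.7]
tcp_rot: [3.141, -0.0, 1.214]
ft_force: [0.3, 0.1, 4.3]
opening: 0.266
```

arm_command(
  motion=[-1,0,0,0.5,0,0,0,-1,0,0,1,0,0,0,-1,0,0,1,0,0,0],
)

```text
t: 12.9
eef_pos: [517.5, 235.9, 127.4]
tcp_rot: [3.142, -0.0, 1.214]
ft_force: [-0.1, 0.3, 2.2]
opening: 0.267
```

arm_command(
  motion=[-1,0,0,0.5,0,0,0,-1,0,0,1,0,0,0,-1,0,0,1,0,0,0],
)

```text
t: 13.2
eef_pos: [517.4, 235.9, 126.2]
tcp_rot: [-3.141, 0.0, 1.214]
ft_force: [-0.3, 1.0, -0.2]
opening: 0.27
```

arm_command(
  motion=[-1,0,0,0.5,0,0,0,-1,0,0,1,0,0,0,-1,0,0,1,0,0,0],
)

```text
t: 13.5
eef_pos: [517.1, 235.8, 125.2]
tcp_rot: [-3.141, 0.001, 1.214]
ft_force: [-0.3, -0.0, -2.6]
opening: 0.268
```

arm_command(
  motion=[-1,0,0,0.5,0,0,0,-1,0,0,1,0,0,0,-1,0,0,1,0,0,0],
)

```text
t: 13.8
eef_pos: [517.4, 235.9, 124.4]
tcp_rot: [-3.141, 0.0, 1.214]
ft_force: [-0.0, -0.1, -2.2]
opening: 0.268
```

```bash
python3 - <<'E'
from h import *
s=env.state();print(s['t'],s['eef_pos'],s['ft_force'],s['tcp_rot'],s['moment'])
p,d=snap('side','side5.png')
print(env.state()['ft_force'])
a=cv2.imread('pics/side5.png')[110:260,180:380];cv2.imwrite('pics/s5.png',cv2.resize(a,None,fx=3.6,fy=3.6,interpolation=2))
E
```

```text
13.8 [517.35539356 235.90106214 124.38353969] [-0.04873729 -0.11356572 -2.15304451] [-3.14128901e+00  1.61731408e-04  1.21395211e+00] [ 0.02182512 -0.00429824  0.00189067]
[-0.16380236 -0.48048578 -1.98763276]
```

View pics/s5.png

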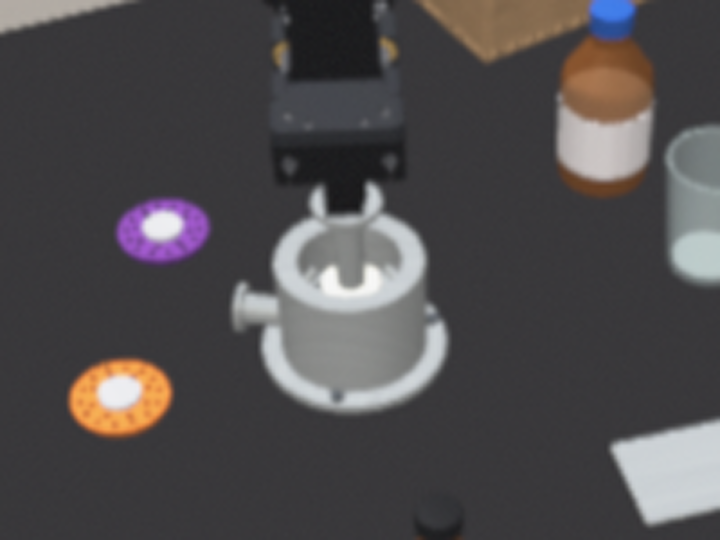

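The push has eased to near zero at TCP z ≈ 125, so the catches were probably passed. Continuing to the seat in small steps.

arm_command(
  motion=[-1,0,0,0.5,0,0,0,-1,0,0,1,0,0,0,-1,0,0,1,0,0,0],
)

```text
t: 14.15
eef_pos: [517.5, 235.9, 123.5]
tcp_rot: [-3.142, -0.0, 1.214]
ft_force: [-0.6, -0.6, -2.4]
opening: 0.269
```

arm_command(
  motion=[-1,0,0,0.5,0,0,0,-1,0,0,1,0,0,0,-1,0,0,1,0,0,0],
)

```text
t: 14.45
eef_pos: [517.6, 236.0, 122.9]
tcp_rot: [3.141, -0.0, 1.214]
ft_force: [-1.0, -0.9, 4.3]
opening: 0.268
```

arm_command(
  motion=[-1,0,0,0.5,0,0,0,-1,0,0,0.5,0,0,0],
)

```text
t: 14.65
eef_pos: [517.6, 236.0, 122.5]
tcp_rot: [3.141, -0.0, 1.214]
ft_force: [-2.3, -1.0, 7.1]
opening: 0.271
```

arm_command(
  motion=[-1,0,0,0.5,0,0,0,-1,0,0,0.5,0,0,0],
)

```text
t: 14.85
eef_pos: [517.7, 236.0, 122.2]
tcp_rot: [3.141, -0.001, 1.214]
ft_force: [-1.9, -1.3, 9.6]
opening: 0.269
```

arm_command(
  motion=[-1,0,0,0.5,0,0,0,-1,0,0,0.5,0,0,0],
)

```text
t: 15.05
eef_pos: [517.7, 236.0, 121.9]
tcp_rot: [3.141, -0.001, 1.214]
ft_force: [-2.3, -1.4, 11.2]
opening: 0.267
```

arm_command(
  motion=[-1,0,0,0.5,0,0,0,-1,0,0,0.5,0,0,0],
)

```text
t: 15.25
eef_pos: [517.7, 236.0, 121.7]
tcp_rot: [3.141, -0.001, 1.214]
ft_force: [-3.5, -1.6, 14.1]
opening: 0.267
```

Push ≈16.7 N, and lateral force creeping up slightly. Another small step.

arm_command(
  motion=[-1,0,0,0.4,0,0,0,-1,0,0,0.4,0,0,0],
)

```text
t: 15.45
eef_pos: [517.7, 236.0, 121.4]
tcp_rot: [3.14, -0.001, 1.214]
ft_force: [-2.4, -2.1, 15.3]
opening: 0.27
```

arm_command(
  motion=[-1,0,0,0.3,0,0,0,-1,0,0,0.3,0,0,0,-1,0,0,0.3,0,0,0],
)

```text
t: 15.75
eef_pos: [517.8, 236.0, 121.3]
tcp_rot: [3.14, -0.001, 1.214]
ft_force: [-3.6, -2.5, 16.9]
opening: 0.268
```

arm_command(
  motion=[-1,0,0,-1,0,0,0,-1,0,0,-4,0,0,0,-1,0,0,-10,0,0,0,-1,0,0,-22,0,0,0,-1,0,0,-36,0,0,0,-1,0,0,-52,0,0,0,-1,0,0,-65,0,0,0,-1,0,0,-70.2,0,0,0,-1,0,0,-70.2,0,0,0],
)

```text
t: 16.65
eef_pos: [517.7, 236.0, 190.8]
tcp_rot: [3.141, -0.001, 1.214]
ft_force: [0.3, 0.3, -2.7]
opening: 0.272
```

```bash
python3 - <<'E'
from h import *
s=env.state();print(s['t'],s['eef_pos'],s['ft_force'],s['tcp_rot'],s['moment'])
p,d=snap('side','side6.png')
a=cv2.imread('pics/side6.png')[110:260,180:380];cv2.imwrite('pics/s6.png',cv2.resize(a,None,fx=3.6,fy=3.6,interpolation=2))
E
```

```text
16.65 [517.68295457 236.00179037 190.79193123] [ 0.32681575  0.28093923 -2.72746712] [ 3.14057042e+00 -8.86567566e-04  1.21401266e+00] [-0.03537753 -0.00561926 -0.02833726]
```

View pics/s6.png

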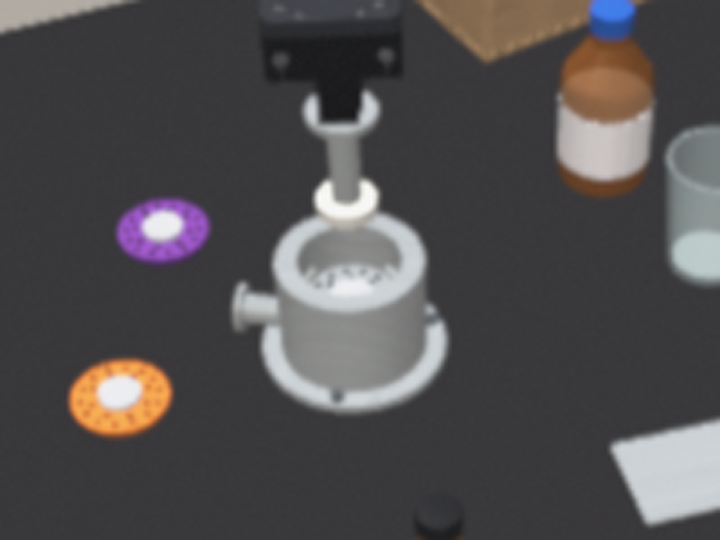

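The retainer stays down in the bore. Carrying the pusher back above the cup.

arm_command(
  motion=[-1,-11,4.5,0,0,0,0,-1,-34,14,0,0,0,0,-1,-63,26,0,0,0,0,-1,-95,39,0,0,0,0,-1,-128,52.5,0,0,0,0,-1,-160,65.5,0,0,0,0,-1,-188,77,0,0,0,0,-1,-210,86,0,0,0,0,-1,-222,91,0,0,0,0,-1,-224.8,92.1,0,0,0,0,-1,-224.8,92.1,0,0,0,0,-1,-224.8,92.1,0,0,0,0],
)

```text
t: 17.9
eef_pos: [525.1, -6.1, 189.9]
tcp_rot: [-3.141, -0.0, 1.215]
ft_force: [0.4, 0.2, -3.1]
opening: 0.267
```

```bash
python3 - <<'E'
from h import *
np.set_printoptions(precision=1,suppress=True)
s=env.state();print(s['t'],s['eef_pos'],s['ft_force'],s['tcp_rot'],s['opening'])
for n in('top','side'):
    p,d=snap(n,n+'7.png')
    v,u=np.mgrid[:480,:640]
    c=env.calibration(n);T=np.array(c['cam_to_world'])
    P=np.stack([(u-c['cx'])/c['fx']*d,(v-c['cy'])/c['fy']*d,d],-1)@T[:3,:3].T+T[:3,3]
    for r in (3,6,9): 
      m=(d>0)&(np.hypot(P[...,0]-517.6,P[...,1]-236)<r*3)
      print(n,r*3,np.percentile(P[m][:,2],[5,25,50,75,95]),m.sum())
    if n=='top':
      # plane fit of disc
      q=P[(d>0)&(np.hypot(P[...,0]-517.6,P[...,1]-236)<27)&(np.hypot(P[...,0]-517.6,P[...,1]-236)>15)&(P[...,2]<60)]
      print(np.linalg.lstsq(np.c_[q[:,:2]-[517.6,236],np.ones(len(q))],q[:,2],rcond=None)[0]*[1000,1000,1])
      q=P[(d>0)&(np.hypot(P[...,0]-518,P[...,1]+230)<0)]
a=cv2.imread('pics/top7.png')[210:310,200:300];cv2.imwrite('pics/t7.png',cv2.resize(a,None,fx=5,fy=5,interpolation=2))
a=cv2.imread('pics/side7.png')[180:330,230:430];cv2.imwrite('pics/s7.png',cv2.resize(a,None,fx=3.6,fy=3.6,interpolation=2))
E
```

```text
17.9 [525.1  -6.1 189.9] [ 0.4  0.2 -3.1] [-3.1 -0.   1.2] 0.26705718002082846
top 9 [43.6 45.3 45.9 46.7 48.3] 76
top 18 [40.  41.9 44.3 46.2 47.8] 296
top 27 [39.9 41.3 42.6 44.4 47. ] 657
[ 5.8 -2.1 41.9]
side 9 [44.7 45.5 46.3 47.3 48.3] 19
side 18 [41.6 44.6 45.6 47.2 48.6] 51
side 27 [40.7 42.2 43.7 45.6 48. ] 111
```

View pics/t7.png

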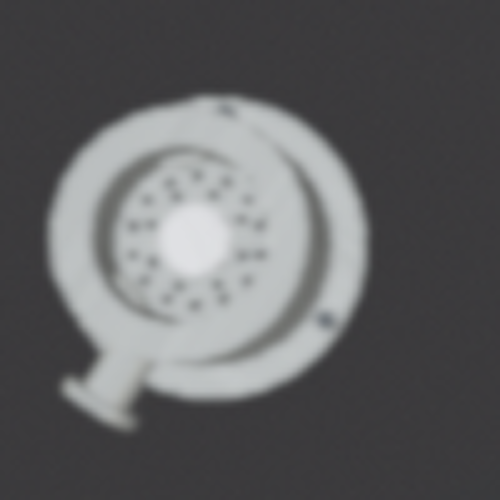

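View pics/s7.png

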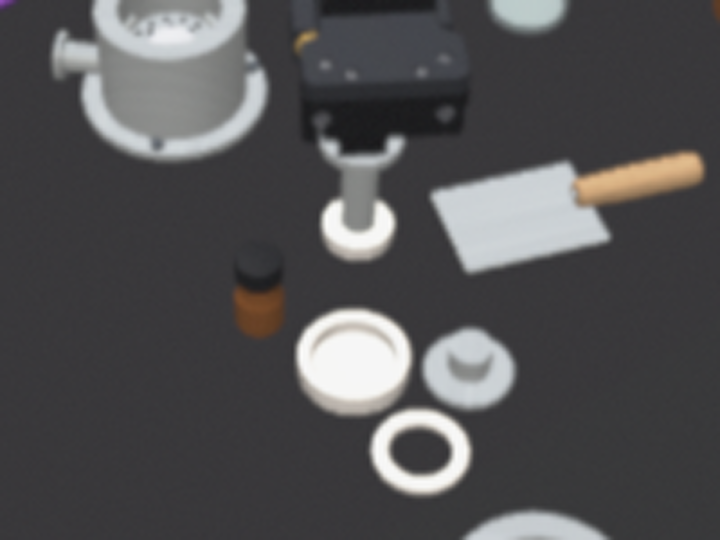

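Retainer: boss now at z≈46 (was 74.5), about 28.5 mm down and level, so it is held. Lowering the pusher into the cup.

arm_command(
  motion=[-1,0,0,10,0,0,0,-1,0,0,35,0,0,0,-1,0,0,60,0,0,0,-1,0,0,82,0,0,0,-1,0,0,96,0,0,0,-1,0,0,103,0,0,0,-1,0,0,106,0,0,0,-1,0,0,108,0,0,0,-1,0,0,108.5,0,0,0,-1,0,0,108.5,0,0,0],
)

```text
t: 19.0
eef_pos: [525.5, -6.9, 82.0]
tcp_rot: [3.141, -0.0, 1.214]
ft_force: [-0.2, 0.2, -2.0]
opening: 0.266
```

arm_command(
  motion=[-1,0,0,0.5,0,0,0,-1,0,0,1,0,0,0,-1,0,0,1,0,0,0],
)

```text
t: 19.3
eef_pos: [525.3, -6.9, 80.6]
tcp_rot: [3.141, -0.0, 1.214]
ft_force: [-0.3, 0.1, -2.1]
opening: 0.267
```

arm_command(
  motion=[-1,0,0,0.4,0,0,0,-1,0,0,0.4,0,0,0,-1,0,0,0.4,0,0,0],
)

```text
t: 19.6
eef_pos: [525.2, -6.8, 80.1]
tcp_rot: [-3.142, -0.0, 1.214]
ft_force: [0.4, -0.1, -2.8]
opening: 0.271
```

arm_command(
  motion=[-1,0,0,0.5,0,0,0,-1,0,0,0.5,0,0,0],
)

```text
t: 19.8
eef_pos: [525.4, -6.9, 80.0]
tcp_rot: [3.141, -0.0, 1.214]
ft_force: [-1.0, -0.3, 4.0]
opening: 0.269
```

Contact with the cup floor. Releasing, then rising.

arm_command(
  motion=[-0.2,0,0,-0.3,0,0,0,-0.2,0,0,-0.3,0,0,0,0.5,0,0,-0.3,0,0,0,1,0,0,-0.3,0,0,0,1,0,0,-0.3,0,0,0,1,0,0,-0.3,0,0,0,1,0,0,-0.3,0,0,0,1,0,0,-0.3,0,0,0,1,0,0,-0.3,0,0,0,1,0,0,-0.3,0,0,0],
)

```text
t: 20.8
eef_pos: [525.3, -6.9, 79.9]
tcp_rot: [3.142, -0.0, 1.214]
ft_force: [-0.7, -0.2, 0.8]
opening: 0.983
```

arm_command(
  motion=[1,0,0,-10,0,0,0,1,0,0,-35,0,0,0,1,0,0,-65,0,0,0,1,0,0,-95,0,0,0,1,0,0,-115,0,0,0,1,0,0,-120,0,0,0,1,120,-80,-120,0,0,0,1,160,-110,-120,0,0,0,1,200,-140,-120,0,0,0,1,240,-170,-120,0,0,0,1,240,-170,-120,0,0,0,1,240,-170,-120,0,0,0,1,240,-170,-120,0,0,0],
)

```text
t: 22.1
eef_pos: [447.9, 281.2, 199.3]
tcp_rot: [-3.141, -0.0, 1.219]
ft_force: [-0.4, -1.1, -0.0]
opening: 1.001
```

```bash
python3 - <<'E'
from h import *
s=env.state();print(s['t'],s['eef_pos'],s['ft_force'],s['opening'])
snap('top','top8.png');snap('side','side8.png')
E
```

```text
22.1 [447.91547448 281.18873009 199.33089361] [-0.41714515 -1.14445331 -0.00751931] 1.0011397854003532
```

View pics/side8.png

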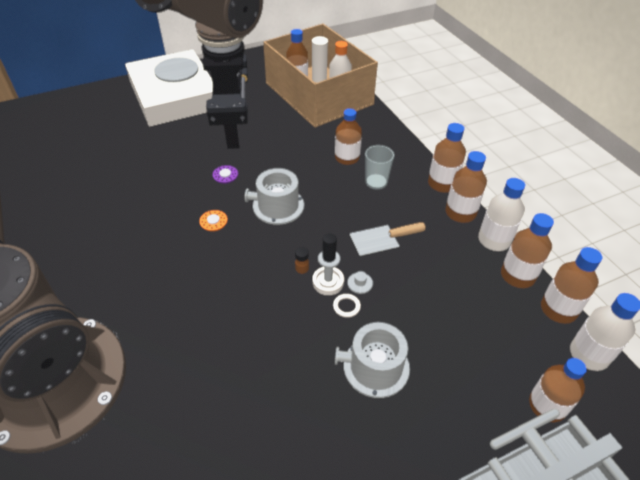

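View pics/top8.png

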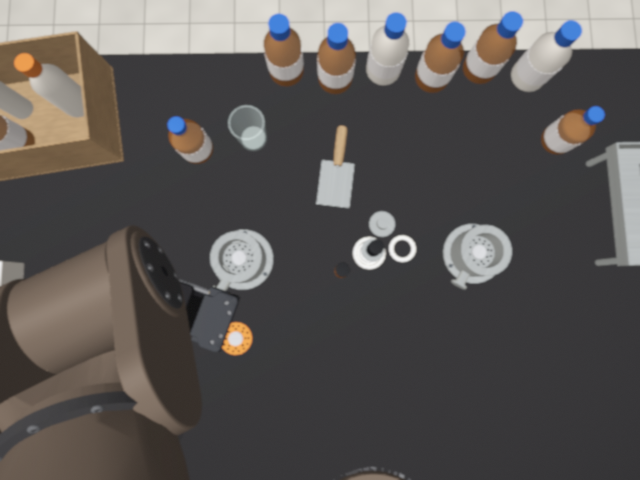

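The pusher stands upright in its cup (side view (329,265)), the retainer is still sunk in the holder (top view (238,258)), and the bystanders lie where they did. I'll recheck the depths, then hand in.

```bash
python3 - <<'E'
from h import *
d=np.load('/tmp/top.npy');print([w('top',u,v,d[v,u]).round(1) for u,v in((238,258),(375,247))])
a=cv2.imread('pics/top0.png')[110:290,300:520].astype(int);b=cv2.imread('pics/top8.png')[110:290,300:520].astype(int)
print('max change cup/bystander area',abs(a-b).max())
print(env.job_done())
E
```

```text
[array([517.1, 237.8,  45.2]), array([524.1,  -5. , 135.1])]
max change cup/bystander area 67
the job is handed in; nothing more can be done
None
```

The retainer is pressed home in the open holder, the pusher is back upright in its cup, and the job is handed in at about 22 s of the 45 s allowed.

- **Pressing:** I gripped the pusher by its handle and pressed straight down on the boss. The push eased to near zero about 27 mm down, which I took as the click. It then rose steadily to about 19.6 N on the seat, and I stopped there. The 25 N limit was not exceeded in any reading; forces were read only at the end of each move.
- **Retainer:** After I lifted the pusher, the boss stayed at z ≈ 45–46 mm, where it had been about 74.5 mm. It sits level, about 29 mm down, inside the 26–48 mm home range.
- **Pusher and bystanders:** The final pictures show the pusher upright in its cup, with the jar, ring, ferrule and spatula where they were, and the gripper clear and open.

**Two checks not fully clean:**
- The highest push I read while passing the catches was about 7 N, below the stated 9–15 N. I may have missed the peak between readings. The easing, the seat stiffness and the retainer staying down all say it is home.
- The before-and-after picture comparison around the cup showed a pixel change of up to 67. I put that down to the handle leaning or standing slightly differently, and did not look into it further. I saw no bystander moved.

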